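# Hang the parts bin on the bench slatwall

### The job

Hang the empty parts bin that stands on the bench in the upper groove of the slatwall, about midway in the gap between the bin and the tool rack already hanging there. Nose it up, work its hanger tongue into the groove by feel without forcing it, then swing the bin down under control until it sits fully home and level with its back flat on the slatwall, and let go. Leave the other things on the bench and on the slatwall alone.

Things in the scene. Friction and masses are not known exactly. Their poses are not given: they have to be found in the camera images.
- bin: loose grey plastic parts bin, 0.08 to 0.16 kg, 100 long (x) x 64 wide (y) x 56 mm high, walls 3 mm, front wall 30 mm; side walls full height from x = -26 to +50 mm. Origin: centre of the underside; -x is its low front (the nose), +x its back, z up. Starts upright on the bench, back roughly to the slatwall. Hanger at the top of the back, see bin_tongue
- bin_tongue (a point): top edge, mid-width, of the bin's hanger tongue; bin axes. At x 58, y 0, z 68 mm from the bin's origin. Hanger, 52 mm wide, L-shaped: a stem 4 mm thick (z 52 to 56) goes back 9.5 mm from the back wall (x 50 to 59.5), and a tongue 3 mm thick (x 56.5 to 59.5) rises from its end to z 68. Stiff plastic: it cracks if the gripper forces bin and slatwall together with over 12 N, all contacts summed
- bin_foot (a point): lower rear edge of the bin, mid-width; bin axes. At x 50, y 0, z 0 mm from the bin's origin. When the bin is home this edge lies against the slatwall
- panel: upright plywood slatwall fixed to the bench, 25 mm thick, 440 long (y), 262 mm high, two level T-grooves 90 mm apart. Origin: foot of its front face, mid-length; x points into the board, away from the side where things hang; y along the grooves; z up
- groove (a point): lower front edge of the upper groove's mouth, mid-length, about the middle of the free gap, 185 mm above the bench; panel axes. Section: mouth 10 mm high (z 0 to 10) through lips 5 mm thick (x 0 to 5); cavity behind from x 5 to 16, z -5 to 20 mm. Home: stem on the mouth's lower edge, tongue up behind the upper lip with 1.5 mm play, bin_tongue at x 6.5 to 8, z 16 mm, nose down by up to 0.03 rad
- hung_bin: a same bin, already hanging in the upper groove, fixed, 145 to 165 mm from mid-length on the panel's +y side; origin and axes as bin. It shows how a bin sits when home
- tool_rack: dark steel rack with three screwdrivers, 100 mm wide, stands out 44 mm, hanging in the upper groove, fixed, 155 to 168 mm from mid-length on the panel's -y side; origin on the panel's face
- frame: red plastic swatter half-frame lying on the bench, oval 160 x 134 mm with a 50 mm stub, 10 mm thick; origin: centre of the oval on the bench
- driver: screwdriver lying on the bench; origin mid-tool on the bench
- jar: small white plastic jar with a black cap, 52 mm across, 70 mm high, standing on the bench; origin: centre of its underside

How it is judged:
On the way:
1. the tongue is inside the upper groove while the bin is still nosed up (x of bin_tongue in the frame of groove above 0.006 m and z of bin_tongue in the frame of groove between 0 and 0.02 m and angle between bin's own z axis and vertical above 0.25 rad), for 0.1 s.
At the end, for the whole second after the job is handed in: the bin hangs in the upper groove within 40 mm of mid-length: stem down on the mouth's lower edge, tongue up behind the upper lip (within about 1.5 mm), back edge within 3 mm of the face, upright within 0.07 rad, square to the panel within 0.06 rad, at rest and released (x of bin_tongue in the frame of groove between 0.0055 and 0.0095 m and z of bin_tongue in the frame of groove between 0.0145 and 0.0175 m and x of bin_foot in the frame of groove above -0.003 m and angle between bin's own z axis and vertical below 0.07 rad and y of bin_tongue in the frame of groove between -0.04 and 0.04 m and angle between the y axis of bin and the y axis of panel, either way round below 0.06 rad and linear speed of bin below 0.01 m/s); the robot touches nothing.
It fails at once if the bin is forced: more than 12 N between it and the slatwall, all contacts summed, while the fingers bear on it (contact force between bin and panel above 12 N and contact force between the fingers and bin above 10 N).
It fails at once if the bin is dropped or let swing down: it turns faster than 3 rad/s (angular speed of bin above 3 rad/s).
It fails at once if the swatter frame, screwdriver or jar is moved by more than 30 mm (distance of any of frame, driver, jar from where it was at the start of the episode above 0.03 m).
It fails at once if the hanging bin or the tool rack is struck with more than 10 N (contact force between any of hung_bin, tool_rack and anything else above 10 N).
It also fails if it takes over 72 s, if anything falls off the work surface, if the arm or the gripper's body presses on something with over 40 N, if the wrist force passes 120 N, or if a joint passes its speed limit or range.

### The arm

A 7-joint arm with a two-finger parallel gripper is mounted at the origin on the work surface. World frame = base frame: x ahead of the robot, y to its left, z up, the work surface at z = 0. Lengths are in m, angles in rad, forces in N, time in s.
With the tool pointing down it reaches from about 0.35 to 0.9 m from the base axis. Payload 8.1 kg.
Tool frame: the origin (TCP) lies between the finger pads; the fingertips stand ahead of it and the grasp point (between the pads) is the TCP (arm.nose_length is the z of the fingertips in the tool frame, in m); z points along the fingers, y is the line along which they close (so a half turn about z gives the same grasp; the last joint's range is limited). The gripper opens to 92 mm and grips with 3 to 60 N. Pads are 19 mm wide; open, the fingers measure 130 mm over their backs; the gripper's body (75 mm by 190 mm) begins 47 mm behind the grasp point.
Start: joints at [1.157, 0.434, 0.025, 1.573, -0.012, 1.134, -0.075], TCP at [0.191, -0.595, 0.246] pointing down, gripper open.
Joint ranges: [-2.62, 2.62], [-0.44, 2.09], [-1.27, 1.32], [0.08, 2.57], [-1.32, 4.46], [0.12, 2], [-2.74, 2.74]. Speed limits (rad/s): [2.22, 2.22, 3.01, 3.01, 3.14, 3.14, 3.14].

### API

Orientations are given as a rotation vector (axis times angle).
In Python, from cell import sensors, optics, arm gives the robot as it stands.
- The arm moves only by the tool arm_command, never from a script. Its argument "deltas" is one flat list of numbers, 7 for each row, row after row: the turn, a rotation vector about the world's x, y, z as a fraction of full scale, then the shift along the world's x, y, z as a fraction of full scale, then the finger opening in mm, from 0 to 91.8. In form: [wx, wy, wz, dx, dy, dz, fingers, wx, wy, wz, dx, dy, dz, fingers, ...]. A call has 1 to 20 rows; each row is the pose to reach, as a shift and turn from the pose commanded when the call began; what a row does not reach only later rows make up. Full scale, the value 1, is 1 m for a shift and 90 degrees for a turn. A row lasts 1/10 s, in which the tool goes at most 50 mm and 8.59 degrees, less where a joint would pass 70% of its speed; a pose out of reach is approached as far as the arm can. A call with a number of a shift or a turn outside -1 to 1 is refused whole. A call with a gripper value outside its range is refused whole. The fingers move at their own pace and stop on an object; "force" is the grip in N (left out, the last holds). Time passes only in rows, so rows that repeat a pose let the fingers close. It gives the time, the measured TCP pose, the force, the opening and the grip force at its end, in the units of the state.
- sensors.observe(): the state, without advancing time (a new reading comes with each control period).
- optics.get_image(name): name is "scene" or "top" or "wrist"; returns the picture (384x512x3 uint8, blue, green, red); there is no depth.
- optics.calibration(name): a dict with "camera_matrix" (3x3 intrinsics, pixels), "rvec" (rotation vector, rad) and "tvec" (3), from world to camera coordinates, as OpenCV has them. Camera axes: x right, y down, z forward; pixel columns grow to the right and rows downward; lengths in m; the calibration is good to about 2 mm. A picture is of the moment at which its call begins: read the wrist's pose just before it. calibration takes no time and is no camera call; for the wrist camera it gives the pose at the moment of the call.
- arm.sign_off(): hands the job in; it is judged then, once.
The state is a dict: "clock": time; "joints": joint angles; "dq": joint speeds; "joint_efforts": joint torques, N m; "position": TCP position; "ee_rot": TCP orientation; "force": force on the tool from outside, world axes, zero at the start; "ft_torque": the same for the moment, N m; "width": opening from 0.0 (shut) to 1.0 (fully open); "gripper_force": force on a finger pad.
Only numpy, scipy, OpenCV 4.12 (cv2) and the standard library are available. Lean on these libraries where they do the work, as an engineer would, in place of code of your own. Each camera call takes 0.05 s, during which the arm holds its last target. There are 200 camera calls.

## Working session

There is one attempt and no reset: what is moved stays moved. The work goes in short steps, Python scripts to look and compute and a tool call to move; the robot and the scene stay as the last step left them, time stands still between calls to the robot, and variables do not carry over. Pictures are saved under pics/ and viewed, at most 10 in all, crops included, and the job is handed in when it is done.

Besides the shell and the picture viewer there is one more tool, called in YAML: its name, and indented under it one key for each argument. arm_command: Moves the arm, as the interface text tells. Its arguments: {"type":"object","properties":{"deltas":{"type":"array","items":{"type":"number"}},"force":{"type":"number"}},"required":["deltas"]}

```bash
mkdir -p pics; ls; python3 - <<'E'
from cell import sensors, optics, arm
import cv2, numpy as np
print(sensors.observe(), arm.nose_length)
for n in ("scene","top"):
    cv2.imwrite(f"pics/{n}0.png",optics.get_image(n)); c=optics.calibration(n)
    R=cv2.Rodrigues(np.array(c["rvec"],float))[0]; print(n,np.array(c["camera_matrix"]).tolist(),"pos",-R.T@np.array(c["tvec"]).ravel(),R.round(3).tolist())
E
```

```text
pics
{'clock': 0.0, 'joints': array([ 1.15739309,  0.43518759,  0.02498817,  1.57411323, -0.01162201,
        1.13397655, -0.07509285]), 'dq': array([ 0.00014771, -0.00090476,  0.00108399, -0.00087854,  0.00053309,
        0.00081882, -0.00174609]), 'joint_efforts': array([ 1.05362133e-04, -6.67838788e+01,  9.85164978e-01, -3.14455998e+01,
       -6.05165237e-02,  4.28730296e-02,  1.23008590e-04]), 'position': array([ 0.19093804, -0.59461255,  0.24496086]), 'ee_rot': array([-3.10227733e+00, -4.85881034e-01,  5.68148921e-04]), 'force': array([-0.46582274, -1.20638052,  0.03805672]), 'ft_torque': array([-0.00689173,  0.02122122,  0.01346161]), 'gripper_force': 0.0, 'width': 0.9987492884355116} 0.019
scene [[456.9865497950169, 0.0, 256.3447998780507], [0.0, 456.9865497950169, 188.95038999770657], [0.0, 0.0, 1.0]] pos [1.24833072 0.65879669 0.95328743] [[-0.723, 0.691, 0.018], [0.42, 0.46, -0.782], [-0.549, -0.558, -0.623]]
top [[416.0463305938651, 0.0, 261.91390456673963], [0.0, 416.0463305938651, 188.37502871632742], [0.0, 0.0, 1.0]] pos [ 0.44130901 -0.0762658   1.33994187] [[-0.023, -1.0, 0.009], [-0.997, 0.022, -0.07], [0.07, -0.011, -0.998]]
```

View pics/scene0.png

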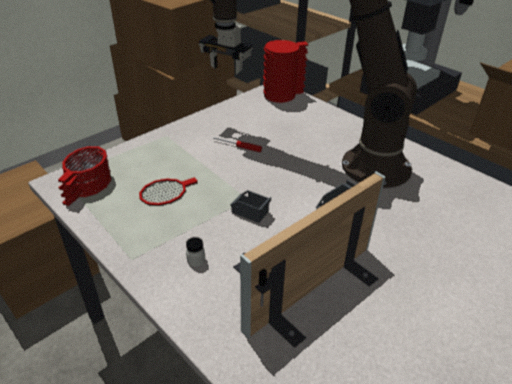

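View pics/top0.png

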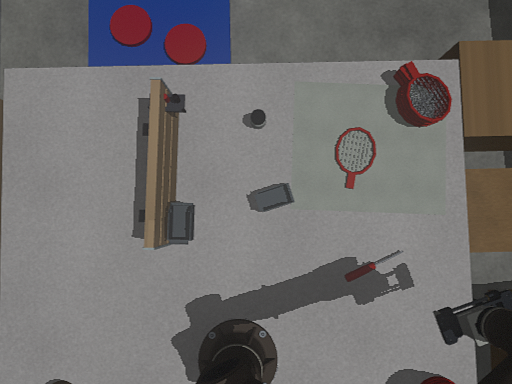

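The scene view looks at the back of the panel, which runs from about (245,290) to (380,190), and shows the bin at (250,205). In the top view the panel runs along x at column ~165, with the hung bin at (180,222), the rack at (175,103), the loose bin at (270,196), the jar at (256,118), the frame at (355,152) and the driver at (370,268). I'll zoom in on the top view.

```bash
cat > h.py <<'E'
import cv2, numpy as np
from cell import sensors, optics, arm
def cam(n):
    c=optics.calibration(n); K=np.array(c["camera_matrix"],float); r=np.array(c["rvec"],float); t=np.array(c["tvec"],float).ravel()
    return K,r,t
def ray(n,uv,axis,val,c=None):
    K,r,t=c or cam(n); R=cv2.Rodrigues(r)[0]; o=-R.T@t
    uv=np.atleast_2d(np.array(uv,float)); d=np.c_[uv,np.ones(len(uv))]@np.linalg.inv(K).T@R
    return o+d*((val-o[axis])/d[:,axis])[:,None]
def proj(n,P,c=None):
    K,r,t=c or cam(n); return cv2.projectPoints(np.atleast_2d(np.array(P,float)),r,t,K,None)[0].reshape(-1,2)
E
python3 - <<'E'
from h import *
im=cv2.imread("pics/top0.png")
cv2.imwrite("pics/top_z.png",cv2.resize(im[70:255,125:315],None,fx=3.2,fy=3.2,interpolation=cv2.INTER_CUBIC))
g=im.astype(int); 
hsv=cv2.cvtColor(im,cv2.COLOR_BGR2HSV)
m=((hsv[...,2]<140)&(hsv[...,1]<90)).astype(np.uint8); m[:175]=0;m[220:]=0;m[:,:235]=0;m[:,305:]=0
cs=max(cv2.findContours(m,0,2)[0],key=cv2.contourArea); print(cv2.minAreaRect(cs),cv2.boxPoints(cv2.minAreaRect(cs)))
E
```

```text
((269.5, 197.0), (44.0, 69.0), 90.0) [[235. 175.]
 [304. 175.]
 [304. 219.]
 [235. 219.]]
```

View pics/top_z.png

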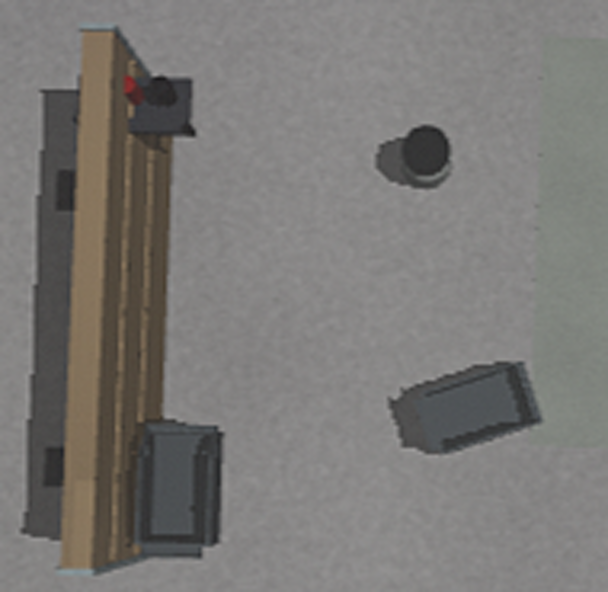

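The zoom shows the panel's top front edge running from (118,30) to (94,572). The hung bin is at (180,490), the rack at (160,105), and the loose bin has its nose at (530,390) and its back at about (410,425), with its shadow to the left. Next I'll compute positions and plan the insertion path.

```bash
cat > plan.py <<'E'
import numpy as np, heapq
# section, mm: groove frame x into board, z up
def edge(x0,x1,z0,z1,s=.5):
    xs=np.linspace(x0,x1,max(2,int((x1-x0)/s)+1)); zs=np.linspace(z0,z1,max(2,int((z1-z0)/s)+1))
    return np.r_[np.c_[xs,0*xs+z0],np.c_[xs,0*xs+z1],np.c_[0*zs+x0,zs],np.c_[0*zs+x1,zs]]
bb=[(47,50,0,56),(50,59.5,52,56),(56.5,59.5,56,68)]
bp=np.vstack([edge(*b) for b in bb])-[58,68]          # about the tongue point
solid=[(0,5,-150,0),(0,5,10,77),(5,30,-150,-5),(5,30,20,77),(16,30,-5,20)]
def inside(P): # signed distance to nearest solid (approx, >0 free)
    d=np.full(P.shape[:-1],99.)
    for a,b,c,e in solid:
        dx=np.maximum(a-P[...,0],P[...,0]-b); dz=np.maximum(c-P[...,1],P[...,1]-e)
        d=np.minimum(d,np.where((dx>0)&(dz>0),np.hypot(dx,dz),np.maximum(dx,dz)))
    return d
th=np.radians(np.arange(0,76,2.5)); X=np.arange(-12,14.1,.5); Z=np.arange(-6,20.1,.5)
C=np.zeros((len(th),len(X),len(Z)))
for i,t in enumerate(th):
    R=np.array([[np.cos(t),np.sin(t)],[-np.sin(t),np.cos(t)]])
    q=bp@R.T
    g=np.stack(np.meshgrid(X,Z,indexing='ij'),-1)
    C[i]=inside(g[:,:,None,:]+q).min(-1)
C=np.minimum(C,1.5)
np.save('C.npy',C)
def widest(tmax):
    n=np.searchsorted(th,tmax+1e-6)
    goal=(0,int((7-X[0])*2),int((16.5-Z[0])*2)); best={goal:C[goal]}; par={goal:None}; h=[(-C[goal],0,goal)]; done=set()
    while h:
        c,l,k=heapq.heappop(h)
        if k in done: continue
        done.add(k)
        if X[k[1]]<=-11: break
        for d in [(a,b,e) for a in(-1,0,1) for b in(-1,0,1) for e in(-1,0,1)]:
            m=tuple(np.add(k,d))
            if min(m)<0 or m[0]>=n or m[1]>=len(X) or m[2]>=len(Z) or m in done: continue
            v=min(-c,C[m]+ (0 if m[0]>2 else .8)); 
            if v>best.get(m,-9) or (v==best.get(m) and l+1<0): best[m]=v; par[m]=k; heapq.heappush(h,(-v,l+1,m))
    else: return None
    p=[]
    c=best[k]
    while k: p.append((round(np.degrees(th[k[0]]),1),X[k[1]],Z[k[2]],round(C[k],2))); k=par[k]
    return c,p
if __name__=="__main__":
    for tm in (30,40,45,50,55,60,70):
        r=widest(np.radians(tm)); print(tm,r and r[0])
E
python3 plan.py; python3 - <<'E'
from h import *
z=lambda u,v:(125+u/3.2,70+v/3.2)
print("panel top",ray("top",[z(118,30),z(94,572)],2,.262))
print("panel foot",ray("top",[z(170,140),z(162,418)],2,0))
print("bin top corners nose/back",ray("top",[z(525,362),z(541,420)],2,.03),ray("top",[z(470,375),z(408,392),z(432,453)],2,.056))
print("hung",ray("top",[z(222,430),z(218,545),z(160,420),z(135,545)],2,.185))
print("rack",ray("top",[z(190,78),z(190,135)],2,.2))
print("jar",ray("top",[z(427,150)],2,.07))
E
```

```text
30 -0.941342951089922
40 -0.19813697141083075
45 0.26780165365133557
50 0.5
55 0.5
60 0.5
70 0.5
panel top [[0.81106399 0.16924513 0.262     ]
 [0.36773344 0.19125799 0.262     ]]
panel foot [[0.78529881 0.17674234 0.        ]
 [0.50182637 0.18734162 0.        ]]
bin top corners nose/back [[ 0.54766506 -0.17686229  0.03      ]
 [ 0.4900142  -0.19103867  0.03      ]] [[ 0.53413417 -0.12129702  0.056     ]
 [ 0.5190209  -0.06099945  0.056     ]
 [ 0.45966595 -0.08283207  0.056     ]]
hung [[0.48189288 0.09918791 0.185     ]
 [0.38300506 0.10379384 0.185     ]
 [0.49177741 0.15268994 0.185     ]
 [0.38469235 0.17507134 0.185     ]]
rack [[0.78839873 0.12110351 0.2       ]
 [0.73800094 0.12161413 0.2       ]]
jar [[ 0.75234053 -0.08460966  0.07      ]]
```

```bash
cat >> h.py <<'E'
from scipy.spatial.transform import Rotation as Rn
def tool(az,a):  # bin x azimuth az, tool slant a from vertical; tool y = -bin y
    bx=np.array([np.cos(az),np.sin(az),0]); z=np.sin(a)*bx-np.cos(a)*np.array([0,0,1.]); y=-np.array([-np.sin(az),np.cos(az),0])
    return Rn.from_matrix(np.c_[np.cross(y,z),y,z])
def go(p,R):
    s=sensors.observe(); w=(R*Rn.from_rotvec(s["ee_rot"]).inv()).as_rotvec()
    print("turn",(w/(np.pi/2)).round(4),"shift",(np.array(p)-s["position"]).round(4))
E
python3 - <<'E'
from h import *
import plan
r=plan.widest(np.radians(55)); print([tuple(map(float,x)) for x in r[1]][::2])
C=plan.C
for i in (16,18,20,21,22,24): # max clearance profile vs x at given tilt, best z
    k=C[i]; print(np.degrees(plan.th[i]),[(float(plan.X[j]),float(plan.Z[k[j].argmax()]),round(float(k[j].max()),2)) for j in range(12,len(plan.X),4)])
az=np.pi/2+.25; R=tool(az,np.radians(50)); c=np.array([.5065,-.1355,.036])
p=c-.13*R.as_matrix()[:,2]; print(p); go(p,R)
E
```

```text
[(0.0, -11.0, -6.0, 1.5), (0.0, -10.0, -6.0, 1.5), (0.0, -9.0, -6.0, 1.5), (5.0, -8.0, -5.0, 1.5), (10.0, -7.0, -4.0, 1.5), (15.0, -6.0, -3.0, 1.5), (20.0, -5.0, -2.0, 1.5), (25.0, -4.0, -1.0, 1.5), (30.0, -3.0, 0.0, 1.5), (35.0, -2.0, 1.0, 0.78), (40.0, -1.0, 2.0, 0.56), (42.5, 0.0, 3.0, 0.57), (45.0, 1.0, 4.0, 0.62), (45.0, 2.0, 5.0, 0.62), (45.0, 3.0, 6.0, 0.64), (45.0, 4.0, 7.0, 0.66), (45.0, 5.0, 8.0, 0.65), (50.0, 6.0, 8.0, 0.81), (50.0, 7.0, 8.5, 0.54), (50.0, 8.0, 9.5, 0.68), (50.0, 9.0, 10.5, 0.7), (50.0, 10.0, 11.5, 0.6), (47.5, 11.0, 12.5, 0.58), (42.5, 11.0, 13.5, 0.57), (37.5, 11.0, 14.5, 0.57), (32.5, 11.0, 15.0, 0.7), (27.5, 10.5, 15.5, 0.62), (22.5, 10.0, 16.0, 0.7), (17.5, 9.5, 16.0, 0.61), (12.5, 8.5, 16.5, 0.52), (7.5, 8.0, 16.5, 0.65), (2.5, 7.0, 16.0, 0.08)]
40.0 [(-6.0, -6.0, 1.5), (-4.0, -6.0, 1.5), (-2.0, 2.5, 1.5), (0.0, 5.0, 1.5), (2.0, 7.5, 1.5), (4.0, 8.0, 0.61), (6.0, 9.0, -0.08), (8.0, 11.5, -0.15), (10.0, 13.5, 0.13), (12.0, 14.5, 0.86), (14.0, 13.5, 0.28)]
45.0 [(-6.0, -6.0, 1.5), (-4.0, -6.0, 1.5), (-2.0, 2.5, 1.5), (0.0, 4.5, 1.5), (2.0, 6.5, 1.5), (
[... 373 characters left out ...]
 1.5), (-2.0, 2.5, 1.5), (0.0, 4.0, 1.5), (2.0, 5.5, 1.5), (4.0, 7.0, 1.5), (6.0, 7.5, 0.82), (8.0, 9.0, 0.79), (10.0, 10.5, 0.76), (12.0, 12.0, 1.07), (14.0, 11.5, 0.09)]
55.0 [(-6.0, -6.0, 1.5), (-4.0, -6.0, 1.5), (-2.0, 2.5, 1.5), (0.0, 4.0, 1.5), (2.0, 5.5, 1.5), (4.0, 6.5, 1.5), (6.0, 7.5, 1.22), (8.0, 9.0, 1.05), (10.0, 10.5, 0.97), (12.0, 11.5, 1.12), (14.0, 11.0, 0.13)]
59.99999999999999 [(-6.0, -6.0, 1.5), (-4.0, -6.0, 1.5), (-2.0, 2.5, 1.5), (0.0, 3.5, 1.5), (2.0, 5.0, 1.5), (4.0, 6.0, 1.5), (6.0, 7.0, 1.5), (8.0, 8.0, 1.43), (10.0, 9.5, 1.44), (12.0, 10.5, 1.36), (14.0, 9.5, 0.14)]
[ 0.53113792 -0.2319899   0.11956239]
turn [ 0.5324 -0.2954  0.8943] shift [ 0.3402  0.3627 -0.1255]
```

arm_command:
  deltas: [0.53,-0.295,0.894,0.355,0.305,0.0,91.8,0.53,-0.295,0.894,0.355,0.305,0.0,91.8,0.53,-0.295,0.894,0.355,0.305,0.0,91.8,0.53,-0.295,0.894,0.355,0.305,0.0,91.8,0.53,-0.295,0.894,0.355,0.305,0.0,91.8,0.53,-0.295,0.894,0.355,0.305,0.0,91.8,0.53,-0.295,0.894,0.355,0.305,0.0,91.8,0.53,-0.295,0.894,0.355,0.305,0.0,91.8,0.53,-0.295,0.894,0.355,0.305,-0.05,91.8,0.53,-0.295,0.894,0.355,0.305,-0.05,91.8,0.53,-0.295,0.894,0.355,0.305,-0.05,91.8,0.53,-0.295,0.894,0.355,0.305,-0.05,91.8,0.53,-0.295,0.894,0.355,0.305,-0.05,91.8,0.53,-0.295,0.894,0.355,0.305,-0.05,91.8,0.53,-0.295,0.894,0.355,0.305,-0.05,91.8,0.53,-0.295,0.894,0.355,0.305,-0.05,91.8]

```text
clock: 1.7
position: [0.5459, -0.2904, 0.1966]
ee_rot: [-1.458, -1.871, -0.677]
force: [-0.8, 0.5, 0.5]
width: 1.0
gripper_force: 0.0
```

```bash
python3 - <<'E'
from h import *
s=sensors.observe(); print(s["clock"],s["position"],s["ee_rot"],s["joints"].round(2),s["force"])
c=cam("wrist"); im=optics.get_image("wrist"); cv2.imwrite("pics/w1.png",im); np.savez("w1.npz",K=c[0],r=c[1],t=c[2])
R=cv2.Rodrigues(c[1])[0]; T=Rn.from_rotvec(s["ee_rot"]).as_matrix()
print("cam in tool",T.T@(-R.T@c[2]-s["position"]), T.T@R.T[:,2])
E
```

```text
1.7 [ 0.54591508 -0.29041748  0.19659304] [-1.45790119 -1.87069213 -0.67736138] [ 0.9   0.96 -0.5   1.1  -0.22  1.76  0.73] [-0.79360772  0.4768367   0.53900281]
cam in tool [ 8.22961536e-02 -1.26275230e-05 -1.38879759e-01] [-3.03622022e-01 -7.71798476e-05  9.52792560e-01]
```

View pics/w1.png

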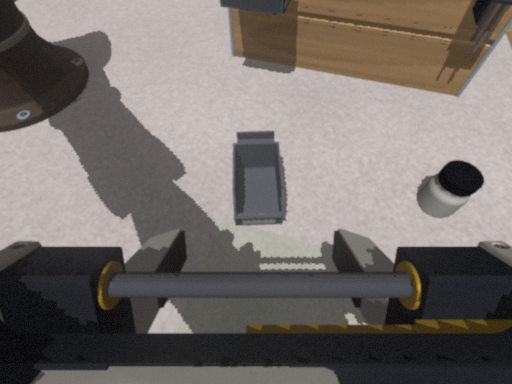

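The wrist view shows the bin straight ahead, with its nose edge at about (236–282,221) and its hanger at (238–274,133). The panel foot is above it, the jar is at (450,190), and the fingers are at the bottom. I'll measure from a crop.

```bash
python3 - <<'E'
from h import *
im=cv2.imread("pics/w1.png"); cv2.imwrite("pics/w1c.png",cv2.resize(im[120:232,218:302],None,fx=5,fy=5,interpolation=cv2.INTER_CUBIC))
E
```

```text
(no output)
```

View pics/w1c.png

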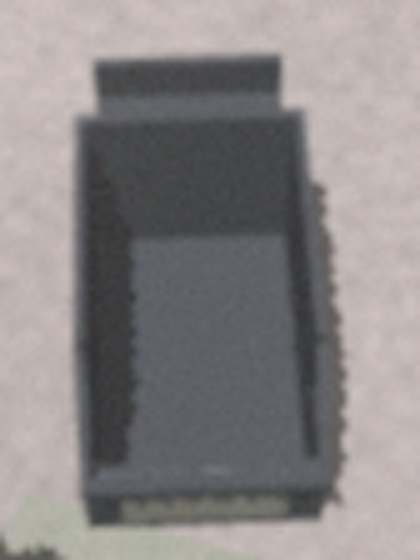

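The crop shows the hanger top edge at (95,60)–(280,56), the rear rim corners at (77,117) and (302,110), the nose top edge at (85,495)–(322,487) and the nose foot at (90,525)–(320,517).

```bash
python3 - <<'E'
from h import *
d=np.load("w1.npz"); c=(d["K"],d["r"],d["t"])
f=lambda L,z:ray("wrist",[(218+u/5,120+v/5) for u,v in L],2,z,c)
H=f([(95,60),(280,56)],.068);B=f([(77,117),(302,110)],.056);N=f([(85,495),(322,487)],.03);F=f([(90,525),(320,517)],0)
for n,P,x in (("H",H,59.5),("B",B,50),("N",N,-50),("F",F,-50)):
    w=P[1]-P[0]; print(n,P.round(4).tolist(),"w",np.linalg.norm(w).round(4),"yaw",np.arctan2(w[1],w[0]).round(3))
l=B.mean(0)-N.mean(0); az=np.arctan2(l[1],l[0]); print("long",np.hypot(*l[:2]),az-np.pi/2)
az=np.pi/2+.235
R=tool(az,np.radians(52)); bx=np.array([np.cos(az),np.sin(az),0])
cs=[P.mean(0)-bx*x/1000 for P,x in ((H,59.5),(B,50),(N,-50),(F,-50))]; print(np.round(cs,4)); c0=np.mean(cs,0)[:2]
g=np.r_[c0,0]-.004*bx+[0,0,.038]; print("grasp",g); go(g-.06*R.as_matrix()[:,2],R); go(g,R)
E
```

```text
H [[0.462, -0.0794, 0.068], [0.5108, -0.0655, 0.068]] w 0.0508 yaw 0.277
B [[0.4592, -0.0902, 0.056], [0.5192, -0.0724, 0.056]] w 0.0626 yaw 0.289
N [[0.4895, -0.19, 0.03], [0.5474, -0.173, 0.03]] w 0.0603 yaw 0.285
F [[0.487, -0.1842, 0.0], [0.5477, -0.1664, 0.0]] w 0.0633 yaw 0.285
long 0.10439896668419163 0.2841050038190611
[[ 0.5003 -0.1303  0.068 ]
 [ 0.5008 -0.1299  0.056 ]
 [ 0.5068 -0.1329  0.03  ]
 [ 0.5057 -0.1267  0.    ]]
grasp [ 0.50433234 -0.13382942  0.038     ]
turn [ 0.0242  0.0069 -0.0072] shift [-0.0306  0.1105 -0.1216]
turn [ 0.0242  0.0069 -0.0072] shift [-0.0416  0.1565 -0.1585]
```

```bash
python3 - <<'E'
from h import *
R=tool(np.pi/2+.285,np.radians(52)); g=np.array([.5046,-.1338,.038])
go(g-.06*R.as_matrix()[:,2],R); go(g,R)
E
```

```text
turn [0.024  0.0075 0.0246] shift [-0.028   0.1112 -0.1216]
turn [0.024  0.0075 0.0246] shift [-0.0413  0.1566 -0.1585]
```

arm_command:
  deltas: [0.024,0.0075,0.0246,-0.028,0.111,-0.1216,91.8,0.024,0.0075,0.0246,-0.028,0.111,-0.1216,91.8,0.024,0.0075,0.0246,-0.028,0.111,-0.1216,91.8,0.024,0.0075,0.0246,-0.028,0.111,-0.1216,91.8,0.024,0.0075,0.0246,-0.0345,0.134,-0.14,91.8,0.024,0.0075,0.0246,-0.0413,0.1566,-0.1585,91.8,0.024,0.0075,0.0246,-0.0413,0.1566,-0.1585,91.8]
  force: 15

```text
clock: 2.45
position: [0.5026, -0.1302, 0.0364]
ee_rot: [-1.389, -1.86, -0.679]
force: [-0.7, -0.6, 0.5]
width: 1.003
gripper_force: 0.0
```

```bash
python3 - <<'E'
from h import *
R=tool(np.pi/2+.285,np.radians(52)); g=np.array([.5046,-.1338,.038]);go(g,R);print(sensors.observe()["force"])
c=cam("wrist"); cv2.imwrite("pics/w2.png",optics.get_image("wrist"))
E
```

```text
turn [-0.0026 -0.0024 -0.0026] shift [ 0.002  -0.0036  0.0016]
[-0.71201667 -0.60231784  0.50709613]
```

View pics/w2.png

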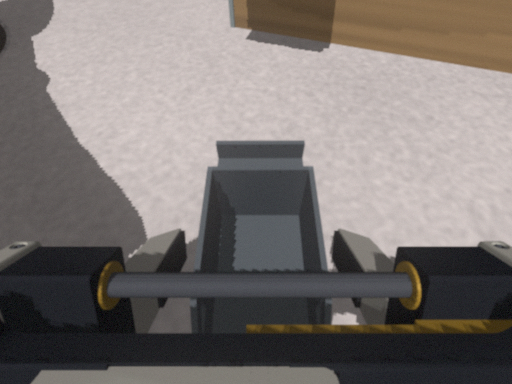

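The bin sits centred between the fingers: pads at columns 186 and 333, bin walls at 200 and 322, hanger top at row 142. I'll close on it.

arm_command:
  deltas: [0,0,0,0,0,0,55,0,0,0,0,0,0,55,0,0,0,0,0,0,55,0,0,0,0,0,0,55,0,0,0,0,0,0,55,0,0,0,0,0,0,55,0,0,0,0,0,0,55,0,0,0,0,0,0,55]
  force: 15

```text
clock: 3.3
position: [0.505, -0.1336, 0.0375]
ee_rot: [-1.394, -1.862, -0.681]
force: [1.0, -2.6, 3.8]
width: 0.701
gripper_force: 15.0
```

```bash
cat >> h.py <<'E'
def hanger(show=None):
    # hanger rear-top edge corners in the wrist view -> needs pixels
    pass
E
python3 - <<'E'
from h import *
s=sensors.observe(); c=cam("wrist"); im=optics.get_image("wrist"); cv2.imwrite("pics/w3.png",im)
print(s["position"],s["ee_rot"],s["width"],s["gripper_force"],s["force"])
hsv=cv2.cvtColor(im,cv2.COLOR_BGR2HSV).astype(int)
g=im.astype(int).mean(2)
print("rows col260",[int(v) for v in g[130:200:1,260]])
for r in (150,158): 
    row=g[r]; d=np.diff(row); print(r,[ (i,int(d[i])) for i in range(190,330) if abs(d[i])>15])
for r in (180,200,220): 
    row=g[r]; d=np.diff(row); print(r,[ (i,int(d[i])) for i in range(190,330) if abs(d[i])>15])
E
```

```text
[ 0.50504914 -0.13364771  0.03750643] [-1.39364312 -1.86214283 -0.68133773] 0.7009665887028373 14.997112601995468 [ 0.9709249  -2.59074155  3.76542128]
rows col260 [196, 201, 204, 205, 204, 192, 152, 113, 105, 94, 78, 74, 75, 73, 70, 73, 73, 74, 75, 74, 73, 74, 71, 87, 100, 103, 101, 100, 104, 101, 101, 101, 103, 99, 93, 79, 67, 67, 67, 64, 68, 70, 71, 68, 66, 68, 70, 65, 66, 68, 67, 67, 66, 69, 65, 69, 67, 66, 67, 64, 66, 67, 64, 65, 63, 64, 65, 64, 63, 65]
150 [(216, -41), (217, -62), (218, -15), (299, 50), (300, 44), (301, 16)]
158 [(216, -38), (217, -41), (299, 38), (300, 38)]
180 [(203, -26), (204, -44), (205, -22), (209, -25), (307, 20), (308, 18), (312, 40), (313, 30)]
200 [(201, -33), (202, -31), (206, -15), (207, -25), (310, 23), (314, 20), (315, 44), (316, 27)]
220 [(198, -31), (199, -39), (204, -20), (205, -17), (219, 19), (234, 22), (235, 22), (296, -18), (297, -19), (312, 22), (313, 16), (317, 26), (318, 40), (319, 20)]
```

```bash
python3 - <<'E'
from h import *
s=sensors.observe(); 
T=Rn.from_rotvec(s["ee_rot"]).as_matrix(); p=s["position"]
P=ray("wrist",[(217.3,136),(300.3,136)],2,.068); w=P[1]-P[0]; print(P,np.linalg.norm(w),np.arctan2(w[1],w[0]), "tool y az",np.arctan2(T[1,1],T[0,1]),"slant",np.degrees(np.arccos(-T[2,2])))
az=np.pi/2+np.arctan2(T[1,1],T[0,1]); bx=np.array([np.cos(az),np.sin(az),0])
tip=P.mean(0)-.0015*bx; print("tip in tool",T.T@(tip-p)); 
a=np.arccos(-T[2,2])
print("bin coords of TCP if upright:", (p-tip)@bx+.058, p[2])
E
```

```text
[[ 0.46229369 -0.07730051  0.068     ]
 [ 0.51022453 -0.06320558  0.068     ]] 0.049960304327123554 0.2860057945865179 tool y az 0.28563715992181254 slant 52.076807849671624
tip in tool [ 0.06376458 -0.00013882  0.03221593]
bin coords of TCP if upright: -0.006603069555483752 0.03750035226566026
```

```bash
python3 - <<'E'
from h import *
d=np.load("w1.npz"); c=(d["K"],d["r"],d["t"]); im=cv2.imread("pics/w1.png").astype(int)
print([(u,[int(v) for v in (im[55:105,u,2]-im[55:105,u,0])][::1].__repr__()) for u in ()])
pts=[]
for u in range(300,455,5):
    s=im[50:110,u,2]-im[50:110,u,0]  # wood is reddish
    k=np.where(s>35)[0]; pts.append((u,50+k.max()+.5))
pts=np.array(pts); P=ray("wrist",pts,2,0.,c); m=np.polyfit(P[:,0],P[:,1],1); r=P[:,1]-np.polyval(m,P[:,0]); print("foot w1",m,"y at .595",np.polyval(m,.595),abs(r).max())
k=abs(r)<.003; print(np.polyfit(P[k,0],P[k,1],1),k.sum())
print("corners",ray("wrist",[(233,54),(461,95)],2,0.,c))
# top view: foot and top edges from wood mask
im=cv2.imread("pics/top0.png").astype(int)
A=[];B=[]
for v in range(115,195,4):
    s=im[v,130:200,2]-im[v,130:200,0]; k=np.where(s>18)[0]+130; B.append((k.max()+.5,v))
P=ray("top",B,2,0.); m=np.polyfit(P[:,0],P[:,1],1); print("foot top",m,np.polyval(m,.595),P[[0,-1]])
E
```

```text
[]
foot w1 [-0.04936706  0.21609287] y at .595 0.18671946952170165 0.0016300345440066755
[-0.04936706  0.21609287] 31
corners [[ 3.65619441e-01  2.00931198e-01  0.00000000e+00]
 [ 8.20719492e-01  1.79383181e-01 -5.55111512e-17]]
foot top [-0.04138256  0.21016712] 0.1855445019028954 [[0.78120022 0.17881502 0.        ]
 [0.53285185 0.18747464 0.        ]]
```

```bash
cat >> h.py <<'E'
AZ=np.pi/2-.047; SL=np.radians(52.08); TIP=np.array([.0638,0.,.0322])
ORI=np.array([.595,.1848,.185]); N_=np.array([.047,.999,0]); Y_=np.array([-.999,.047,0])
def pose(th,gx,gz,gy=0,daz=0):   # TCP pose with tip at groove coords (mm), tilt th deg
    R=tool(AZ+daz,SL-np.radians(th)); tip=ORI+N_*gx/1e3+Y_*gy/1e3+[0,0,gz/1e3]
    return tip-R.apply(TIP),R
def where():
    s=sensors.observe(); R=Rn.from_rotvec(s["ee_rot"]); z=R.as_matrix()[:,2]
    d=s["position"]+R.apply(TIP)-ORI
    print("t %.2f tilt %.2f gx %.2f gz %.2f gy %.2f"%(s["clock"],np.degrees(SL)-np.degrees(np.arctan2(z@N_,-z[2])),d@N_*1e3,d[2]*1e3,d@Y_*1e3),"F panel(x,y,z)",round(s["force"]@N_,2),round(s["force"]@Y_,2),round(s["force"][2],2),"T",s["ft_torque"].round(2),"w",round(s["width"]*91.8,1),s["gripper_force"].round(1))
E
python3 - <<'E'
from h import *
where(); p,R=pose(57,-35,3); print(p); go(p,R)
E
```

```text
Traceback (most recent call last):
  File "h.py", line 30, in where
    print("t %.2f tilt %.2f gx %.2f gz %.2f gy %.2f"%(s["clock"],np.degrees(SL)-np.degrees(np.arctan2(z@N_,-z[2])),d@N_*1e3,d[2]*1e3,d@Y_*1e3),"F panel(x,y,z)",round(s["force"]@N_,2),round(s["force"]@Y_,2),round(s["force"][2],2),"T",s["ft_torque"].round(2),"w",round(s["width"]*91.8,1),s["gripper_force"].round(1))
                                                                                                                                                                                                                                                                                              ^^^^^^^^^^^^^^^^^^^^^^^^
AttributeError: 'float' object has no attribute 'round'
```

```bash
sed -i 's/s\["gripper_force"\].round(1)/round(s["gripper_force"],1)/' h.py; python3 - <<'E'
from h import *
where(); p,R=pose(57,-35,3); print(p); go(p,R)
E
```

```text
t 3.35 tilt 1.57 gx -261.27 gz -116.96 gy 96.03 F panel(x,y,z) -2.72 -0.48 5.44 T [-0.53 -0.14  0.08] w 64.0 15.0
[0.5904983  0.08909884 0.22555314]
turn [-0.6315 -0.0755 -0.1941] shift [0.0855 0.2227 0.1881]
```

arm_command:
  deltas: [0,0,0,0,0,0.03,55,0,0,0,0,0,0.06,55,0,0,0,0,0,0.1,55,-0.05,-0.006,-0.015,0.006,0.016,0.12,55,-0.1,-0.012,-0.03,0.012,0.033,0.14,55,-0.15,-0.018,-0.045,0.018,0.05,0.16,55,-0.2,-0.024,-0.06,0.025,0.067,0.17,55,-0.25,-0.03,-0.077,0.033,0.085,0.18,55,-0.3,-0.036,-0.092,0.04,0.103,0.188,55,-0.35,-0.042,-0.108,0.047,0.122,0.188,55,-0.4,-0.048,-0.123,0.054,0.14,0.188,55,-0.45,-0.054,-0.138,0.061,0.158,0.188,55,-0.5,-0.06,-0.154,0.068,0.176,0.188,55,-0.55,-0.066,-0.169,0.075,0.194,0.188,55,-0.6,-0.072,-0.184,0.081,0.21,0.188,55,-0.6315,-0.0755,-0.1941,0.0855,0.2227,0.188,55,-0.6315,-0.0755,-0.1941,0.0855,0.2227,0.188,55,-0.6315,-0.0755,-0.1941,0.0855,0.2227,0.188,55]

```text
clock: 5.15
position: [0.5896, 0.0899, 0.2245]
ee_rot: [2.228, 2.13, -0.098]
force: [-0.0, -1.4, -1.5]
width: 0.694
gripper_force: 15.0
```

```bash
python3 - <<'E'
from h import *
where(); p,R=pose(57,-35,3); go(p,R)
c=cam("wrist"); im=optics.get_image("wrist"); cv2.imwrite("pics/w4.png",im); np.savez("w4.npz",K=c[0],r=c[1],t=c[2])
cv2.imwrite("pics/t4.png",optics.get_image("top")); cv2.imwrite("pics/s4.png",optics.get_image("scene"))
print(sensors.observe()["joints"].round(2))
E
```

```text
t 5.15 tilt 56.99 gx -34.27 gz 1.98 gy 1.10 F panel(x,y,z) -1.37 -0.05 -1.47 T [ 0.09 -0.11  0.05] w 63.7 15.0
turn [-0.0002 -0.0013 -0.0013] shift [ 0.0009 -0.0008  0.001 ]
[-0.04  0.45 -0.35  1.63  0.25  1.13 -0.52]
```

View pics/w4.png

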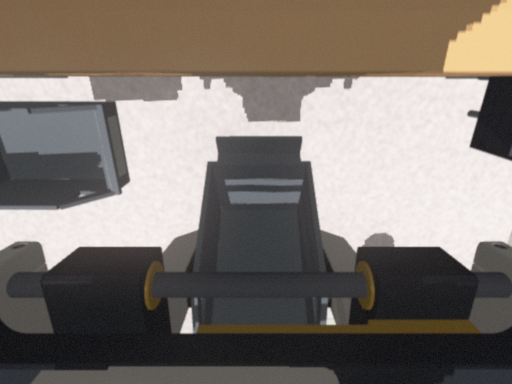

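The wrist view shows the tongue edge at row 137, columns 218–300, with no slip in the grip. The panel edge lies nearly parallel at row ~75, the hung bin is on the left up to column 128, and the rack is at the right from column 470.

```bash
python3 - <<'E'
from h import *
d=np.load("w4.npz"); c=(d["K"],d["r"],d["t"]); R=cv2.Rodrigues(c[1])[0]; o=-R.T@c[2]; print("cam",o,"gx",(o-ORI)@N_)
im=cv2.imread("pics/w4.png").astype(int)
pts=[]
for u in range(20,440,10):
    s=im[50:100,u,2]-im[50:100,u,0]; k=np.where(s>25)[0]
    pts.append((u,50+k.max()+.5))
pts=np.array(pts); print(pts[::6].tolist())
for z in (.262,.0):
    P=ray("wrist",pts,2,z,c); m=np.polyfit(P[:,0],P[:,1],1); m=np.polyfit(*P[abs(P[:,1]-np.polyval(m,P[:,0]))<.002][:,:2].T,1); print(z,m,np.polyval(m,.595))
g=im.mean(2); print([int(v) for v in g[128:172,260]])
print(proj("wrist",[ORI+[0,0,.077],ORI-[0,0,.185]],c))
# tongue edge of tip as predicted
s=sensors.observe(); T=Rn.from_rotvec(s["ee_rot"]); print("tip px",proj("wrist",[s["position"]+T.apply(TIP)],c))
E
```

```text
cam [0.59410075 0.18376494 0.35576141] gx -0.001076293896102842
[[20.0, 74.5], [80.0, 75.5], [140.0, 76.5], [200.0, 75.5], [260.0, 75.5], [320.0, 75.5], [380.0, 76.5]]
0.262 [-0.04746308  0.21253953] 0.18429899960917273
0.0 [-0.04746308  0.21415114] 0.18591061340180548
[228, 231, 232, 231, 231, 233, 231, 206, 135, 81, 71, 71, 73, 70, 66, 71, 68, 66, 70, 68, 67, 67, 67, 69, 70, 70, 69, 72, 72, 69, 67, 73, 67, 67, 72, 67, 71, 66, 65, 65, 65, 63, 63, 62]
[[262.34708542  74.13897807]
 [260.29206498  76.94272396]]
tip px [[260.52147814 142.20625826]]
```

arm_command:
  deltas: [0,0,0,0.0007,0.014,-0.001,55,0,0,0,0.0013,0.028,-0.002,55,0,0,0,0.0013,0.028,-0.002,55,0,0,0,0.0013,0.028,-0.002,55,0,0,0,0.0013,0.028,-0.002,55]

```text
clock: 5.8
position: [0.5917, 0.1169, 0.2232]
ee_rot: [2.23, 2.126, -0.096]
force: [0.3, 0.8, -1.7]
width: 0.697
gripper_force: 15.0
```

```bash
python3 -c "
from h import *
where()
for g in (-3,0,3): go(*pose(57,g,3.8+.65*g,1))
im=optics.get_image('wrist'); cv2.imwrite('pics/w5.png',im); g=im.mean(2); print([int(v) for v in g[60:150,250]]); print([int(v) for v in g[60:150,310]])"
```

```text
t 5.80 tilt 57.01 gx -7.18 gz 0.61 gy 0.15 F panel(x,y,z) 0.85 -0.28 -1.7 T [ 0.16 -0.11 -0.01] w 63.9 15.0
turn [ 0.0001 -0.0003  0.0002] shift [-0.0006  0.0042  0.0012]
turn [ 0.0001 -0.0003  0.0002] shift [-0.0005  0.0072  0.0032]
turn [ 0.0001 -0.0003  0.0002] shift [-0.0004  0.0102  0.0051]
[120, 119, 122, 121, 122, 122, 119, 121, 125, 123, 123, 117, 118, 120, 118, 122, 122, 111, 103, 104, 100, 105, 100, 106, 99, 104, 101, 103, 103, 102, 99, 102, 100, 101, 99, 102, 106, 101, 101, 105, 102, 101, 102, 102, 102, 103, 103, 102, 105, 103, 103, 104, 103, 104, 103, 103, 104, 102, 102, 105, 104, 103, 104, 105, 102, 103, 103, 104, 104, 103, 102, 103, 101, 102, 101, 100, 105, 103, 104, 103, 103, 98, 103, 104, 104, 101, 100, 100, 102, 104]
[121, 119, 120, 120, 121, 120, 120, 119, 120, 121, 123, 125, 122, 123, 121, 120, 118, 112, 105, 104, 104, 104, 102, 105, 105, 102, 103, 100, 102, 101, 102, 104, 102, 102, 101, 101, 103, 99, 101, 102, 104, 104, 104, 104, 103, 105, 102, 101, 105, 101, 103, 106, 101, 105, 105, 102, 108, 102, 106, 102, 103, 103, 103, 104, 104, 105, 104, 107, 105, 106, 105, 102, 105, 102, 104, 104, 107, 103, 106, 106, 103, 106, 103, 103, 105, 104, 103, 108, 108, 105]
```

arm_command:
  deltas: [0,0,0,-0.0004,0.0035,0.001,55,0,0,0,-0.0004,0.0055,0.002,55,0,0,0,-0.0004,0.0072,0.0032,55,0,0,0,-0.0004,0.0072,0.0032,55,0,0,0,-0.0004,0.0072,0.0032,55]

```text
clock: 6.35
position: [0.5912, 0.1245, 0.2265]
ee_rot: [2.229, 2.127, -0.096]
force: [0.2, 0.4, -1.7]
width: 0.697
gripper_force: 15.0
```

```bash
python3 -c "
from h import *
where()
for g in (0,2,4): go(*pose(57,g,3.8+.65*g,1))"
```

```text
t 6.35 tilt 56.98 gx 0.38 gz 3.98 gy 0.92 F panel(x,y,z) 0.4 -0.22 -1.68 T [ 0.11 -0.13  0.04] w 64.0 15.0
turn [-0.0002 -0.0002  0.0001] shift [-0.0001 -0.0004 -0.0002]
turn [-0.0002 -0.0002  0.0001] shift [-0.      0.0016  0.0011]
turn [-0.0002 -0.0002  0.0001] shift [0.0001 0.0036 0.0024]
```

arm_command:
  deltas: [0,0,0,0,0.001,0.0007,55,0,0,0,0,0.002,0.0013,55,0,0,0,0,0.003,0.002,55,0,0,0,0,0.003,0.002,55]

```text
clock: 6.75
position: [0.5912, 0.1277, 0.2286]
ee_rot: [2.229, 2.127, -0.096]
force: [-0.3, 0.2, -1.8]
width: 0.692
gripper_force: 15.0
```

```bash
python3 -c "
from h import *
where()
for g in (4,6): go(*pose(57,g,3.8+.65*g,1))"
```

```text
t 6.75 tilt 56.98 gx 3.58 gz 6.06 gy 1.10 F panel(x,y,z) 0.15 0.31 -1.83 T [ 0.12 -0.09  0.04] w 63.5 15.0
turn [-0.0003 -0.0001 -0.    ] shift [0.0001 0.0004 0.0004]
turn [-0.0003 -0.0001 -0.    ] shift [0.0002 0.0024 0.0017]
```

arm_command:
  deltas: [0,0,0,0,0.001,0.0007,55,0,0,0,0,0.0018,0.0012,55,0,0,0,0,0.0025,0.0017,55,0,0,0,0,0.0025,0.0017,55]

```text
clock: 7.15
position: [0.5912, 0.1301, 0.2302]
ee_rot: [2.23, 2.127, -0.096]
force: [-0.4, 0.3, -2.0]
width: 0.699
gripper_force: 15.0
```

```bash
python3 -c "
from h import *
where()
for g in (6,8): go(*pose(57,g,3.8+.65*g-.2,1))"
```

```text
t 7.15 tilt 56.98 gx 6.02 gz 7.70 gy 1.20 F panel(x,y,z) 0.28 0.41 -2.03 T [ 0.12 -0.1   0.04] w 64.2 15.0
turn [-0.0003 -0.0002  0.0001] shift [ 0.0002 -0.     -0.0002]
turn [-0.0003 -0.0002  0.0001] shift [0.0003 0.002  0.0011]
```

arm_command:
  deltas: [0,0,0,0,0.001,0.0005,55,0,0,0,0,0.002,0.0011,55,0,0,0,0,0.002,0.0011,55]

```text
clock: 7.45
position: [0.5912, 0.1322, 0.2313]
ee_rot: [2.229, 2.127, -0.096]
force: [-0.1, -0.2, -2.8]
width: 0.693
gripper_force: 15.0
```

```bash
python3 -c "
from h import *
where()
for g,z in ((8,8.7),(10,10)): go(*pose(57,g,z,1))"
```

```text
t 7.45 tilt 56.97 gx 8.10 gz 8.81 gy 1.32 F panel(x,y,z) -0.24 0.04 -2.84 T [ 0.14 -0.1  -0.06] w 63.6 15.0
turn [-0.0003 -0.0002 -0.    ] shift [ 0.0003 -0.0001 -0.0001]
turn [-0.0003 -0.0002 -0.    ] shift [0.0004 0.0019 0.0012]
```

arm_command:
  deltas: [0,0,0,0.0002,0.0008,0.0,55,0,0,0,0.0004,0.002,0.0008,55,0,0,0,0.0004,0.002,0.0008,55,0,0,0,0.0004,0.002,0.0008,55]

```text
clock: 7.85
position: [0.5916, 0.134, 0.232]
ee_rot: [2.23, 2.127, -0.096]
force: [0.3, -0.4, -1.2]
width: 0.698
gripper_force: 15.0
```

```bash
python3 -c "
from h import *
where()
for g,z in ((10,9.7),(12,11)): go(*pose(57,g,z,1))"
```

```text
t 7.85 tilt 56.98 gx 9.89 gz 9.51 gy 0.98 F panel(x,y,z) -0.36 -0.34 -1.22 T [ 0.14 -0.04  0.03] w 64.1 15.0
turn [-0.0002 -0.0002  0.0001] shift [-0.      0.0001  0.0002]
turn [-0.0002 -0.0002  0.0001] shift [0.0001 0.0021 0.0015]
```

arm_command:
  deltas: [0,0,0,0,0.0008,0.0006,55,0,0,0,0,0.0017,0.0012,55,0,0,0,0,0.0017,0.0012,55]

```text
clock: 8.15
position: [0.5916, 0.1359, 0.2334]
ee_rot: [2.229, 2.127, -0.096]
force: [0.2, -0.6, -1.2]
width: 0.697
gripper_force: 15.0
```

```bash
python3 -c "
from h import *
import plan
where()
# max-clearance tip position per tilt beyond the lip
for i in range(24,-1,-1):
    k=plan.C[i].copy(); k[plan.X<6.4]=-9; j=np.unravel_index(k.argmax(),k.shape); t=np.degrees(plan.th[i])
    xs=[(float(plan.X[a]),float(plan.Z[b])) for a,b in np.argwhere(k>max(k.max()-.15,0))]
    print(round(t,1),round(float(k.max()),2),np.mean(xs,0).round(2))
"
```

```text
t 8.15 tilt 56.98 gx 11.78 gz 10.83 gy 1.07 F panel(x,y,z) -0.64 -0.19 -1.21 T [ 0.16 -0.09 -0.02] w 64.0 15.0
60.0 1.5 [9.23 8.88]
57.5 1.38 [9.19 9.25]
55.0 1.16 [9.56 9.94]
52.5 1.07 [ 9.75 10.5 ]
50.0 1.07 [12.  12.5]
47.5 1.03 [12. 13.]
45.0 0.98 [12.  13.5]
42.5 0.95 [12. 14.]
40.0 0.86 [12.   14.12]
37.5 0.89 [12.  14.5]
35.0 1.02 [11.75 15.  ]
32.5 1.04 [11.75 15.5 ]
30.0 1.05 [12.5 15.4]
27.5 1.21 [12.5 15.6]
25.0 1.46 [12.5  15.75]
22.5 1.5 [12.14 16.14]
20.0 1.5 [11.75 16.5 ]
17.5 1.5 [11.25 16.88]
15.0 1.5 [10.68 17.27]
12.5 1.5 [10.14 17.43]
10.0 1.5 [ 9.5 17.5]
7.5 1.42 [ 9.   17.75]
5.0 1.16 [ 8.5  17.75]
2.5 0.84 [ 7.92 17.83]
0.0 0.5 [ 7.25 18.  ]
```

```bash
cat > wp.py <<'E'
from h import *
W=[(53.5,12,11.6),(50,12,12.3),(45,12,13.4),(40,12,14.2),(35,11.8,15),(30,12,15.4),(25,12,15.8),(20,11.3,16.2),(15,10.3,16.6),(10,9.3,16.8),(5,8.3,16.6),(2,7.6,16.4),(0,7.2,16.2)]
def nxt(n,dx=0,dz=0):
    where(); s=sensors.observe(); R0=Rn.from_rotvec(s["ee_rot"]); z=R0.as_matrix()[:,2]; t=np.degrees(SL)-np.degrees(np.arctan2(z@N_,-z[2]))
    for w in [w for w in W if w[0]<t-1][:n]: print(w[0],end=" "); go(*pose(w[0],w[1]+dx,w[2]+dz,1))
E
python3 -c "
from wp import *
nxt(3)"
```

```text
t 8.15 tilt 56.98 gx 11.78 gz 10.83 gy 1.07 F panel(x,y,z) -0.64 -0.19 -1.21 T [ 0.16 -0.09 -0.02] w 64.0 15.0
53.5 turn [ 0.0386 -0.002  -0.    ] shift [-0.     -0.0019 -0.003 ]
50 turn [ 0.0774 -0.0038 -0.    ] shift [-0.0001 -0.0039 -0.0062]
45 turn [ 0.1329 -0.0064 -0.    ] shift [-0.0002 -0.0062 -0.0109]
```

arm_command:
  deltas: [0.013,-0.0007,0,0,-0.0006,-0.001,55,0.026,-0.0014,0,0,-0.0012,-0.002,55,0.0386,-0.002,0,0,-0.0019,-0.003,55,0.052,-0.0026,0,0,-0.0026,-0.0041,55,0.065,-0.0032,0,0,-0.0033,-0.0052,55,0.0774,-0.0038,0,-0.0001,-0.0039,-0.0062,55,0.0774,-0.0038,0,-0.0001,-0.0039,-0.0062,55]

```text
clock: 8.85
position: [0.5916, 0.1305, 0.2268]
ee_rot: [-2.256, -2.149, -0.041]
force: [-0.4, -0.5, -0.7]
width: 0.695
gripper_force: 15.0
```

```bash
python3 -c "
from wp import *
nxt(3)"
```

```text
t 8.85 tilt 49.99 gx 10.52 gz 11.95 gy 0.78 F panel(x,y,z) -0.55 0.33 -0.7 T [-0.12 -0.06 -0.02] w 63.8 15.0
45 turn [ 0.0553 -0.003   0.0012] shift [-0.0002 -0.0009 -0.0043]
40 turn [ 0.1108 -0.0056  0.0012] shift [-0.0002 -0.0027 -0.0095]
35 turn [ 0.1663 -0.0083  0.0011] shift [-0.0003 -0.0042 -0.0148]
```

arm_command:
  deltas: [0.018,-0.001,0,0,0.0005,-0.001,55,0.037,-0.002,0.001,0,0.0,-0.0025,55,0.0553,-0.003,0.0012,-0.0002,-0.0009,-0.0043,55,0.074,-0.004,0.0012,-0.0002,-0.0015,-0.006,55,0.092,-0.005,0.0012,-0.0002,-0.0021,-0.0078,55,0.1108,-0.0056,0.0012,-0.0002,-0.0027,-0.0095,55,0.1108,-0.0056,0.0012,-0.0002,-0.0027,-0.0095,55,0.1108,-0.0056,0.0012,-0.0002,-0.0027,-0.0095,55]

```text
clock: 9.65
position: [0.5913, 0.1286, 0.2175]
ee_rot: [-2.161, -2.064, -0.229]
force: [-0.2, 1.3, -1.1]
width: 0.693
gripper_force: 15.0
```

```bash
python3 -c "
from wp import *
nxt(3)"
```

```text
t 9.65 tilt 40.03 gx 12.80 gz 14.28 gy 1.08 F panel(x,y,z) 1.26 0.24 -1.08 T [-0.32 -0.09  0.08] w 63.6 15.0
35 turn [ 0.0558 -0.0024 -0.0006] shift [-0.0001 -0.0023 -0.0054]
30 turn [ 0.1113 -0.005  -0.0006] shift [-0.0001 -0.0029 -0.0112]
25 turn [ 0.1668 -0.0075 -0.0005] shift [-0.0001 -0.0031 -0.017 ]
```

arm_command:
  deltas: [0.018,-0.001,0,0,-0.0009,-0.0018,55,0.037,-0.002,0,0,-0.0016,-0.0036,55,0.0558,-0.0024,0,0,-0.0021,-0.0054,55,0.074,-0.0033,0,0,-0.0024,-0.0073,55,0.092,-0.0042,0,0,-0.0026,-0.0092,55,0.1113,-0.005,0,0,-0.0029,-0.0112,55,0.1113,-0.005,0,0,-0.0029,-0.0112,55,0.1113,-0.005,0,0,-0.0029,-0.0112,55]

```text
clock: 10.45
position: [0.5914, 0.1264, 0.2065]
ee_rot: [-2.059, -1.968, -0.402]
force: [-0.5, -0.0, -1.3]
width: 0.698
gripper_force: 15.0
```

```bash
python3 -c "
from wp import *
nxt(4)"
```

```text
t 10.45 tilt 30.03 gx 12.68 gz 15.61 gy 1.02 F panel(x,y,z) -0.06 0.46 -1.3 T [-0.53 -0.04  0.01] w 64.0 15.0
25 turn [ 0.0559 -0.0022 -0.0011] shift [-0.0001 -0.0009 -0.0061]
20 turn [ 0.1114 -0.0048 -0.0011] shift [-0.0002 -0.0013 -0.0119]
15 turn [ 0.1669 -0.0073 -0.0011] shift [-0.0002 -0.0015 -0.0177]
10 turn [ 0.2224 -0.0099 -0.0011] shift [-0.0002 -0.0011 -0.0236]
```

Forces stay small, so I'll continue down to 15°.

arm_command:
  deltas: [0.018,-0.001,0,0,-0.0003,-0.002,55,0.037,-0.0015,-0.001,0,-0.0006,-0.004,55,0.0559,-0.0022,-0.001,0,-0.0009,-0.0061,55,0.074,-0.003,-0.001,0,-0.001,-0.008,55,0.092,-0.004,-0.001,0,-0.0012,-0.0099,55,0.1114,-0.0048,-0.001,-0.0002,-0.0013,-0.0119,55,0.13,-0.0056,-0.001,-0.0002,-0.0014,-0.0138,55,0.148,-0.0065,-0.001,-0.0002,-0.0014,-0.0157,55,0.1669,-0.0073,-0.001,-0.0002,-0.0015,-0.0177,55,0.1669,-0.0073,-0.001,-0.0002,-0.0015,-0.0177,55,0.1669,-0.0073,-0.001,-0.0002,-0.0015,-0.0177,55]

```text
clock: 11.55
position: [0.5911, 0.1245, 0.1885]
ee_rot: [-1.898, -1.809, -0.637]
force: [0.2, 0.5, -1.7]
width: 0.701
gripper_force: 15.0
```

```bash
python3 -c "
from wp import *
nxt(5)"
```

```text
t 11.55 tilt 14.94 gx 9.85 gz 16.36 gy 0.98 F panel(x,y,z) 0.47 -0.19 -1.75 T [-0.91 -0.02  0.07] w 64.3 15.0
10 turn [ 0.0549 -0.003   0.0003] shift [ 0.0001  0.0008 -0.0056]
5 turn [ 0.1104 -0.0056  0.0002] shift [ 0.0001  0.0017 -0.0117]
2 turn [ 0.1437 -0.0072  0.0002] shift [ 0.0001  0.0024 -0.0154]
0 turn [ 0.1659 -0.0082  0.0002] shift [ 0.0002  0.003  -0.0179]
```

arm_command:
  deltas: [0.018,-0.001,0,0,0.0003,-0.0018,55,0.037,-0.002,0,0,0.0006,-0.0037,55,0.0549,-0.003,0,0.0001,0.0008,-0.0056,55,0.073,-0.004,0,0.0001,0.0011,-0.0076,55,0.092,-0.005,0,0.0001,0.0014,-0.0096,55,0.1104,-0.0056,0,0.0001,0.0017,-0.0117,55,0.1104,-0.0056,0,0.0001,0.0017,-0.0117,55,0.1104,-0.0056,0,0.0001,0.0017,-0.0117,55]

```text
clock: 12.35
position: [0.5912, 0.1262, 0.1767]
ee_rot: [-1.783, -1.7, -0.777]
force: [0.2, -0.1, -2.4]
width: 0.695
gripper_force: 15.0
```

```bash
python3 -c "
from wp import *
nxt(5)"
```

```text
t 12.35 tilt 4.99 gx 8.31 gz 16.55 gy 1.00 F panel(x,y,z) -0.05 -0.21 -2.44 T [-1.06 -0.05 -0.01] w 63.8 15.0
2 turn [ 0.0332 -0.0016  0.0002] shift [ 0.0001  0.0007 -0.0036]
0 turn [ 0.0554 -0.0026  0.0002] shift [ 0.0001  0.0013 -0.0061]
```

arm_command:
  deltas: [0.0166,-0.0008,0,0,0.0004,-0.0018,55,0.0332,-0.0016,0,0.0001,0.0007,-0.0036,55,0.0443,-0.002,0,0.0001,0.001,-0.0048,55,0.0554,-0.0026,0,0.0001,0.0013,-0.0061,55,0.0554,-0.0026,0,0.0001,0.0013,-0.0061,55,0.0554,-0.0026,0,0.0001,0.0013,-0.0061,55]

```text
clock: 12.95
position: [0.5912, 0.1277, 0.1706]
ee_rot: [-1.723, -1.644, -0.842]
force: [0.4, 1.4, -2.4]
width: 0.697
gripper_force: 15.0
```

```bash
python3 -c "
from wp import *
nxt(1); cv2.imwrite('pics/w6.png',optics.get_image('wrist'))"
```

```text
t 12.95 tilt 0.00 gx 7.36 gz 16.17 gy 1.11 F panel(x,y,z) 1.44 -0.28 -2.44 T [-1.23 -0.04 -0.03] w 64.0 15.0
```

View pics/w6.png

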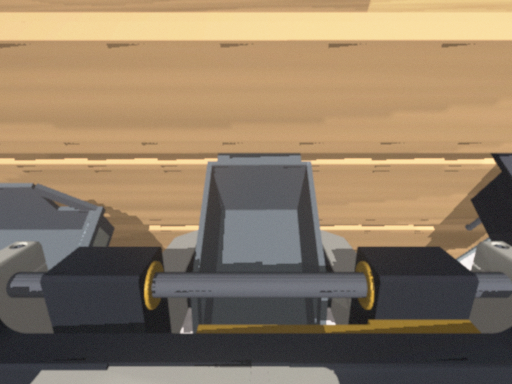

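The bin looks home: the stem is in the groove at row 160 and it sits square between the hung bin and the rack. I'll lower it gently by feel.

arm_command:
  deltas: [0,0,0,0,0.0004,-0.0004,55,0,0,0,0,0.0004,-0.0008,55,0,0,0,0,0.0004,-0.0008,55]

```text
clock: 13.3
position: [0.5914, 0.1279, 0.1702]
ee_rot: [-1.724, -1.645, -0.842]
force: [-1.2, -0.8, 0.0]
width: 0.696
gripper_force: 15.0
```

```bash
python3 -c "
from wp import *
nxt(1)"
```

```text
t 13.30 tilt 0.04 gx 7.65 gz 15.72 gy 0.92 F panel(x,y,z) -0.85 1.17 0.05 T [-0.83 -0.02  0.06] w 63.9 15.0
```

The stem now rests on the lip with about 2.5 N of support. I'll ease the grip and release.

arm_command:
  deltas: [0,0,0,0,0,0.0002,55,0,0,0,0,0,0.0002,55,0,0,0,0,0,0.0002,55]
  force: 3

```text
clock: 13.6
position: [0.5914, 0.1279, 0.1702]
ee_rot: [-1.724, -1.644, -0.842]
force: [0.4, -0.1, -1.2]
width: 0.699
gripper_force: 3.0
```

arm_command:
  deltas: [0,0,0,0,0,0,66,0,0,0,0,0,0,68,0,0,0,0,0,0,70,0,0,0,0,0,0,75,0,0,0,0,0,0,91.8,0,0,0,0,0,0,91.8,0,0,0,0,0,0,91.8,0,0,0,0,0,0,91.8]

```text
clock: 14.4
position: [0.5913, 0.128, 0.1702]
ee_rot: [-1.723, -1.644, -0.842]
force: [0.4, 0.2, 0.7]
width: 0.994
gripper_force: 0.0
```

```bash
python3 -c "
from wp import *
nxt(1); im=optics.get_image('wrist'); cv2.imwrite('pics/w7.png',im)
print(-.08*Rn.from_rotvec(sensors.observe()['ee_rot']).as_matrix()[:,2])"
```

```text
t 14.40 tilt 0.02 gx 7.73 gz 15.75 gy 1.05 F panel(x,y,z) 0.24 -0.37 0.69 T [-0.91 -0.05  0.  ] w 91.2 0.0
[-0.00298751 -0.0630194   0.04918974]
```

View pics/w7.png

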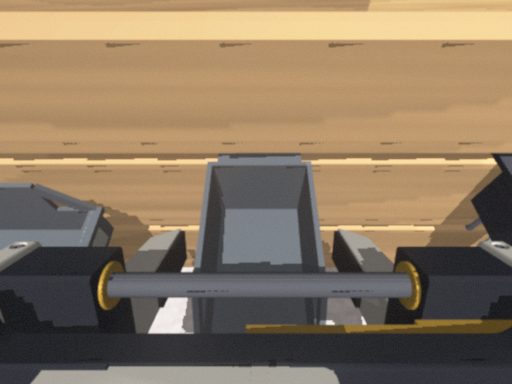

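The bin hangs unchanged, with the fingers open and clear of both sides. I'll back out along the tool axis.

arm_command:
  deltas: [0,0,0,-0.0007,-0.016,0.0125,91.8,0,0,0,-0.0015,-0.032,0.025,91.8,0,0,0,-0.0022,-0.048,0.037,91.8,0,0,0,-0.003,-0.064,0.05,91.8,0,0,0,-0.0045,-0.096,0.075,91.8,0,0,0,-0.0045,-0.096,0.075,91.8,0,0,0,-0.0045,-0.096,0.075,91.8,0,0,0,-0.0045,-0.096,0.075,91.8]

```text
clock: 15.25
position: [0.5863, 0.0329, 0.2449]
ee_rot: [-1.722, -1.644, -0.841]
force: [-0.6, 0.1, -0.6]
width: 1.001
gripper_force: 0.0
```

```bash
python3 -c "
from wp import *
s=sensors.observe(); print(s['clock'],s['position'],s['force'])
im=optics.get_image('wrist'); cv2.imwrite('pics/w8.png',im)"
```

```text
15.25 [0.58628223 0.0328767  0.24489466] [-0.56004148  0.07458715 -0.59217999]
```

View pics/w8.png

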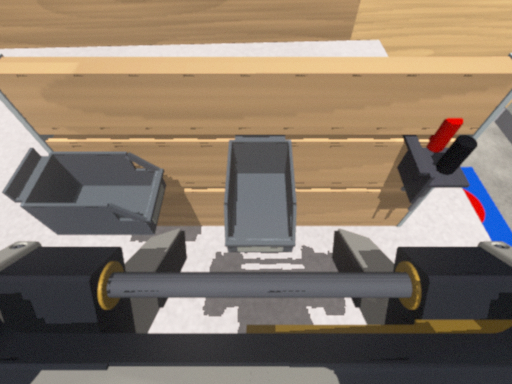

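The bin hangs mid-gap, square to the panel, at columns 228–295 and rows 137–247, and the gripper is clear. I'll check its level by projection and then hand in.

```bash
python3 - <<'E'
from wp import *
o=ORI+N_*(-.050)+Y_*.001+[0,0,-.052]
for n,x,z in (("rear rim",.05,.056),("nose top",-.05,.03),("nose foot",-.05,0)):
    for th in (0,.07):  # nose down
        X=x*np.cos(th)-z*np.sin(th); Zz=x*np.sin(th)+z*np.cos(th)
        print(n,th,proj("wrist",[o+N_*X+Y_*y+[0,0,Zz] for y in (.032,-.032)]).round(1).tolist())
g=cv2.imread("pics/w8.png").mean(2); d=np.diff(g[:,240:280].mean(1)); print([(i,int(d[i])) for i in range(125,262) if abs(d[i])>8])
E
```

```text
rear rim 0 [[228.8, 139.0], [291.1, 139.1]]
rear rim 0.07 [[228.2, 139.4], [291.6, 139.5]]
nose top 0 [[224.4, 238.9], [295.3, 239.0]]
nose top 0.07 [[224.7, 242.6], [295.1, 242.7]]
nose foot 0 [[227.5, 252.2], [292.1, 252.2]]
nose foot 0.07 [[227.8, 253.4], [291.8, 253.5]]
[(133, -23), (134, -34), (136, 25), (137, 14), (140, -11), (141, -20), (172, 18), (173, 16), (243, -8), (244, -16), (246, 22), (247, 14), (250, -14), (251, 15), (252, 51), (253, 20), (257, -32), (258, -47), (259, -13)]
```

```bash
python3 -c "
from cell import arm
print(arm.sign_off())"
```

```text
the job is handed in; nothing more can be done
None
```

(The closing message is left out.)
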